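# Find the thread of the storage jar's lid and screw it home

### The arm

A 7-joint arm with a two-finger parallel gripper is mounted at the origin on a cart in front of the work surface, level with it; the furniture and walls round the work are solid. World frame = base frame: x ahead of the robot, y to its left, z up, the work surface at z = 0. Lengths are in m, angles in rad, forces in N, time in s.
With the tool pointing down it reaches from about 0.4 to 0.85 m from the base axis. Payload 10.4 kg.
Tool frame: the origin (TCP) lies between the finger pads; the fingertips stand 22 mm ahead of it and the grasp point (between the pads) lies 3 mm ahead of it (r.nose_length is the distance from the TCP to the fingertips, in m); z points along the fingers, y is the line along which they close (so a half turn about z gives the same grasp; the last joint's range is limited). The gripper opens to 87 mm and grips with 3 to 60 N. Pads are 19 mm wide; open, the fingers measure 117 mm over their backs; the gripper's body (75 mm by 190 mm) begins 51 mm behind the grasp point.
Start: joints at [1.179, 0.332, -0.065, 1.46, 0.022, 1.35, -0.088], TCP at [0.225, -0.583, 0.245] pointing down, gripper open.
Joint ranges: [-2.6, 2.6], [-0.5, 2.12], [-1.47, 1.34], [0.16, 2.42], [-1.27, 4.41], [0.06, 2.06], [-2.6, 2.6]. Speed limits (rad/s): [2.22, 2.22, 2.79, 2.79, 3.14, 3.14, 3.14].

### API

Orientations are given as a unit quaternion [x, y, z, w].
In Python, from bench import readout, cams, r gives the robot as it stands. The module is installed in compiled form; this text tells all that it offers.
- The arm moves only by the tool step_arm, never from a script. Its argument "deltas" is a list that holds one entry, the list of rows, each a list of 7 numbers: the turn, a rotation vector about the tool's x, y, z in rad, then the shift along the tool's x, y, z in m, then the opening in per cent of the stroke, from 0 (shut) to 100 (fully open). A call has 1 to 20 rows; each row is the pose to reach, as a shift and turn from the pose commanded when the call began, along the tool's axes at that moment; what a row does not reach only later rows make up. A row lasts 1/8 s, in which the tool goes at most 62.5 mm and 10.7 degrees, less where a joint would pass 70% of its speed; a pose out of reach is approached as far as the arm can. A call with a gripper value outside its range is refused whole. The fingers move at their own pace and stop on an object; "squeeze" is the grip in N (left out, the last holds). Time passes only in rows, so rows that repeat a pose let the fingers close. It gives the time, the measured TCP pose, the force, the opening and the grip force at its end, in the units of the state.
- readout.read_state(): the state, without advancing time (a new reading comes with each control period).
- cams.camera(name): name is "scene" or "top"; returns a dict with "img" (384x512x3 uint8, red, green, blue), "fx", "fy", "cx", "cy" (pixels), "origin" and "rotation" of the camera in the world. Camera axes: x right, y up, looking along -z (the intrinsics and any distortion apply to the point x, -y, -z); pixel columns grow to the right and rows downward; lengths in m; the calibration is good to about 2 mm. A picture is of the moment at which its call begins. There is no depth.
- r.close_job(): hands the job in; it is judged then, once.
The state is a dict: "time": time; "joint_positions": joint angles; "joint_vel": joint speeds; "joint_torque": joint torques, N m; "ee_pos": TCP position; "eef_rot": TCP orientation; "ft_force": force on the tool from outside, world axes, zero at the start; "torque": the same for the moment, N m; "width": finger opening in m; "grip_force": force on a finger pad.
Only numpy, scipy, OpenCV 4.12 (cv2) and the standard library are available. Lean on these libraries where they do the work, as an engineer would, in place of code of your own. Each camera call takes 0.05 s, during which the arm holds its last target. There are 200 camera calls.

### The job

Close the blue storage jar: take the wooden lid by its knob, set it on the jar's neck and let go of it. Then take the knob afresh, turn the lid back (anticlockwise seen from above) until it drops into its thread, and screw it forward (clockwise) fully home against its stop. Let go of it, and leave the tumbler, spice jar, lime half and matchbox where they stand.

Things in the scene. Friction and masses are not known exactly. Their poses are not given: they have to be found in the camera images.
- jar: Blue stoneware storage jar, upright, fixed to the worktop by a black rubber foot ring (112 mm across). Body 98 mm in diameter up to a shoulder 65 mm high; neck 68 mm across over its thread, open at the top, 89 mm high. Origin: centre of the underside; z up. The thread on the neck has four equal starts: four ramps with flat tops and four entry gaps between them, each bounded by an upright rib.
- jar_neck (a point): Point on the jar's axis at the ramps' flat tops, 86 mm high. At most turning positions a lid set on the neck rides on these (lid origin 79 mm high; up to 83 mm if on the ribs' round ridges, which turning back also clears). Turned forward it is soon blocked by ribs; turned back, by a quarter turn at most, its pins come over the gaps and meet the ribs there.
- jar_entry (a point): Point on the jar's axis, 75.5 mm high, at the floor of the entry gaps. With its pins over the gaps a lid free to fall (let go or loosely held) drops 10.5 mm from riding (should it hang half-way, jog it), pins resting here (lid origin 68.5 mm high). From there it screws forward about 1.2 rad clockwise, sinking another 3.5 mm evenly, to a hard stop: fully home (lid origin 65 mm high).
- lid: Brown wooden screw lid, 160 g (varies by a third), right way up on the worktop at the start. Skirt 83 mm in diameter outside, 73.5 mm inside with a flared mouth; inside it four inward pins, undersides 7 mm above the skirt's lower edge. Top plate 29 mm above the lower edge. Origin: on the axis at the lower edge; z up through the knob. Sets on the neck with up to 3 mm sideways error.
- lid_knob (a point): Centre of the lid's knob, on its axis 42 mm above the lid's lower edge. The knob is round, dark and fluted, 42 mm in diameter, from 29 to 54 mm above the lower edge. It slips in a light grip (25 N) when the lid meets a stop.
- tumbler: Clear glass tumbler, 77 mm in diameter, 94 mm high, standing; bystander. Origin: centre of the underside.
- spice_jar: Spice jar with green cap, 46 mm in diameter, 106 mm high, standing; bystander. Origin: centre of the underside.
- lime_half: Half a green lime, 54 mm across, 35 mm high, cut face down; bystander. Origin: centre of the underside.
- matchbox: Matchbox, 37 x 56 x 16 mm, lying flat; bystander. Origin: centre of the underside.

How it is judged:
On the way, in this order (a step that is already met when the one before it is completed fails the run):
1. the lid sits on the jar's neck, not yet screwed home, and has been let go (horizontal distance between lid and jar below 0.006 m and z of lid in the frame of jar between 0.0675 and 0.087 m and angle between lid's own z axis and vertical below 0.35 rad and contact force between lid and the fingers below 0.1 N), for 0.2 s.
2. the lid, still not home, has been taken afresh with the fingers (horizontal distance between lid and jar below 0.006 m and z of lid in the frame of jar between 0.0675 and 0.087 m and angle between lid's own z axis and vertical below 0.35 rad and contact force between lid and the fingers above 1 N), for 0.1 s.
At the end, for the whole second after the job is handed in: The lid is screwed home on the jar: on its axis within 6 mm, level within 0.06 rad, its origin at most 66.3 mm above the jar's underside (home is 65; merely dropped into the thread it is 68.5), at rest and let go (horizontal distance between lid and jar below 0.006 m and z of lid in the frame of jar between 0.062 and 0.0663 m and angle between lid's own z axis and vertical below 0.06 rad and contact force between lid and the fingers below 0.1 N and linear speed of lid below 0.02 m/s); the robot touches nothing.
It fails at once if the glass tumbler pushed more than 30 mm away (distance of tumbler from where it was at the start of the episode above 0.03 m).
It fails at once if the spice jar pushed more than 30 mm away (distance of spice_jar from where it was at the start of the episode above 0.03 m).
It fails at once if the lime half pushed more than 30 mm away (distance of lime_half from where it was at the start of the episode above 0.03 m).
It fails at once if the matchbox pushed more than 30 mm away (distance of matchbox from where it was at the start of the episode above 0.03 m).
It also fails if it takes over 64 s, if anything falls off the work surface, if the arm or the gripper's body presses on something with over 40 N, if the wrist force passes 120 N, or if a joint passes its speed limit or range.

## Working session

There is one attempt and no reset: what is moved stays moved. The work goes in short steps, Python scripts to look and compute and a tool call to move; the robot and the scene stay as the last step left them, time stands still between calls to the robot, and variables do not carry over. Pictures are saved under pics/ and viewed, at most 10 in all, crops included, and the job is handed in when it is done.

Besides the shell and the picture viewer there is one more tool, called after ">>>" as name(argument=value, ...), one argument or row to a line, values as JSON. step_arm: Moves the arm, as the interface text tells. Its arguments: {"type":"object","properties":{"deltas":{"type":"array"},"squeeze":{"type":"number"}},"required":["deltas"]}

```bash
mkdir -p pics
cat > h.py <<'E'
import numpy as np, cv2
from bench import readout, cams, r
def grab(n,f):
    c=cams.camera(n); cv2.imwrite(f'pics/{f}.png',cv2.cvtColor(c['img'],cv2.COLOR_RGB2BGR)); return c
def ray(c,u,v,z):
    d=np.array([(u-c['cx'])/c['fx'],-(v-c['cy'])/c['fy'],-1.0]); R=np.array(c['rotation']); o=np.array(c['origin'])
    if R.shape!=(3,3):
        from scipy.spatial.transform import Rotation as Q; R=Q.from_quat(R).as_matrix()
    w=R@d; return o+w*(z-o[2])/w[2]
E
python3 - <<'E'
from h import *
for n in('scene','top'):
    c=grab(n,n+'0'); print({k:v for k,v in c.items() if k!='img'})
    i=cv2.imread(f'pics/{n}0.png'); cv2.imwrite(f'pics/{n}0b.png',cv2.resize(i,(768,576),interpolation=cv2.INTER_CUBIC))
print(readout.read_state())
E
```

```text
{'fx': 412.9217778512322, 'fy': 412.9217778512322, 'cx': 269.77071968297486, 'cy': 187.5924899549633, 'origin': array([-0.38872326, -0.74796042,  0.63972579]), 'rotation': array([ 0.47472817, -0.21279787, -0.34775489,  0.78001075])}
{'fx': 388.19980678997797, 'fy': 388.19980678997797, 'cx': 254.46871790438584, 'cy': 191.94029314016566, 'origin': array([0.20103727, 0.01914767, 1.47020944]), 'rotation': array([ 0.0569585 , -0.07069516, -0.69889781,  0.70943624])}
{'time': 0.1, 'joint_positions': array([ 1.17938312,  0.33281129, -0.0646964 ,  1.46083852,  0.02160185,
        1.3498974 , -0.08852459]), 'joint_vel': array([ 0.00082134, -0.00043861,  0.00145967, -0.00080055, -0.00027204,
       -0.00046356,  0.00103011]), 'joint_torque': array([ 1.21168268e-03, -6.24544573e+01,  2.44512706e-02, -3.90720963e+01,
       -6.13888702e-02,  3.66471894e-02,  3.71595286e-05]), 'ee_pos': array([ 0.22520183, -0.58268455,  0.24384082]), 'eef_rot': array([ 9.83045840e-01,  1.83358882e-01, -1.44351587e-04, -6.12784582e-04]), 'ft_force': array([-0.28711212, -0.25688698,  0.45930019]), 'torque': array([ 0.0074321 ,  0.01470931, -0.02868679]), 'grip_force': 0.0, 'width': 0.08708608273598857}
```

View pics/top0b.png

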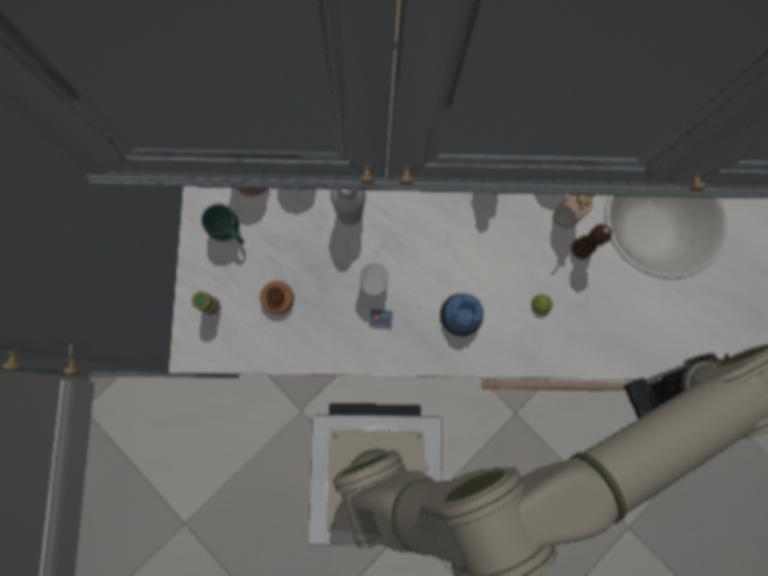

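View pics/scene0b.png

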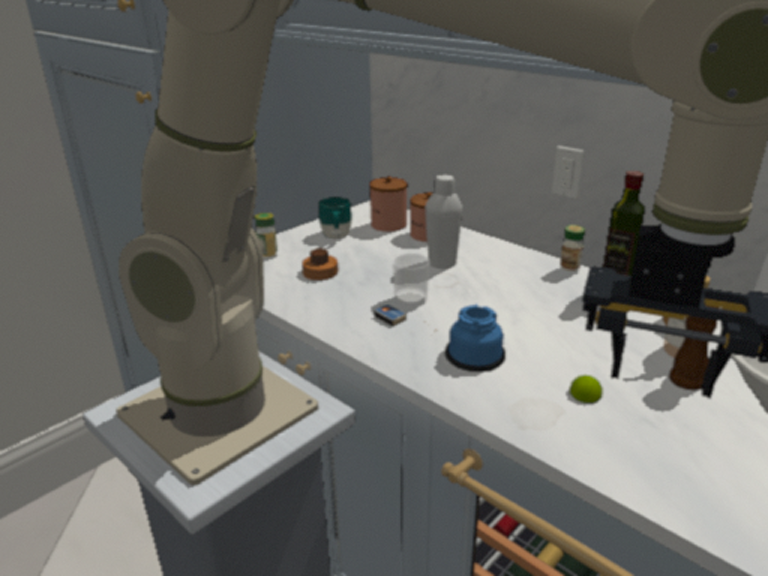

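The top view shows the lid at (277,297), the jar at (462,314), the tumbler at (374,280), the matchbox at (381,318), the spice jar at (205,302) and the lime at (541,304). I'll enlarge the lid and jar next.

Run:
```python
from h import *
t=cv2.imread('pics/top0.png'); s=cv2.imread('pics/scene0.png')
def cr(i,x,y): return cv2.resize(i[y:y+48,x:x+64],(400,300),interpolation=cv2.INTER_CUBIC)
a=np.vstack([np.hstack([cr(t,153,174),cr(t,276,185)]),np.hstack([cr(s,181,153),cr(s,285,195)])])
cv2.imwrite('pics/crop.png',a)
```

```text
(no output)
```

View pics/crop.png

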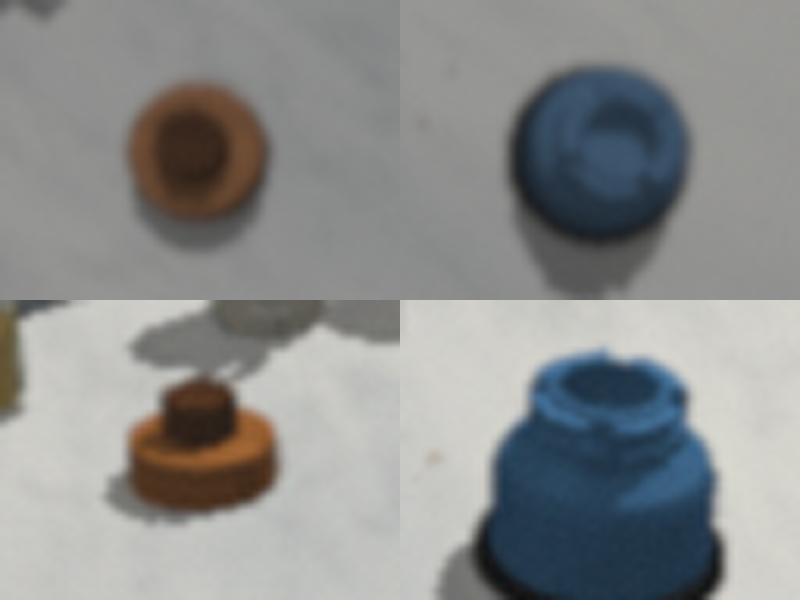

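The crop shows the lid's plate centre at crop (198,151) and knob top at (193,146) in the top view. In the scene view the knob top is at (200,387). The jar's opening is at (620,147) in the top view and (609,385) in the scene view.

```bash
cat >> h.py <<'E'
from scipy.spatial.transform import Rotation as Q
def proj(c,P):
    p=Q.from_quat(c['rotation']).inv().apply(np.atleast_2d(P)-c['origin']); return np.c_[c['cx']+c['fx']*p[:,0]/-p[:,2], c['cy']-c['fy']*p[:,1]/-p[:,2]]
def circ(x,y,z,rad):
    a=np.linspace(0,2*np.pi,90); return np.c_[x+rad*np.cos(a),y+rad*np.sin(a),0*a+z]
E
python3 - <<'E'
from h import *
T=cams.camera('top');S=cams.camera('scene')
def P(c,x,y,ox,oy,z): return ray(c,x/6.25+ox-.42,y/6.25+oy-.42,z).round(4)
print('lid top plate',P(T,198.5,151,153,174,.022),'knob',P(T,193,146,153,174,.054))
print('lid scene knobtop',P(S,200,387,181,153-48,.054) if 0 else P(S,200,87,181,153,.054),'plate',P(S,203,138,181,153,.029))
print('jar top opening',P(T,220,147,276,185,.089),'body',P(T,206,151,276,185,.055))
print('jar scene opening',P(S,209,85,285,195,.089))
# refine by mask silhouettes
from scipy.optimize import least_squares
def hull(c,x,y,cs): 
    m=np.zeros((384*8,512*8),np.uint8)
    return cv2.convexHull(np.vstack([proj(c,circ(x,y,z,rr)) for z,rr in cs]).astype(np.float32))[:,0]
def mask(c,kind,box):
    h=cv2.cvtColor(c['img'],cv2.COLOR_RGB2HSV); x0,y0,x1,y1=box
    if kind=='lid': m=((h[...,0]<16)&(h[...,1]>90))
    else: m=((h[...,0]>95)&(h[...,0]<120)&(h[...,1]>90))
    o=np.zeros_like(m);o[y0:y1,x0:x1]=m[y0:y1,x0:x1]; 
    cs,_=cv2.findContours(o.astype(np.uint8),cv2.RETR_EXTERNAL,cv2.CHAIN_APPROX_NONE); return max(cs,key=cv2.contourArea)
for kind,bx,cs,p0 in [('lid',((165,180,205,218),(195,160,232,190)),[(0,.0415),(.029,.0415)],None),('jar',((285,185,330,230),(290,200,345,245)),[(0.005,.049),(.065,.049)],None)]:
    res=[]
    for c,b in zip((T,S),bx):
        k=mask(c,kind,b)[:,0]; 
        print(kind,'bbox',k.min(0),k.max(0),'area',cv2.contourArea(k))
    o=(P(T,198.5,151,153,174,.022) if kind=='lid' else P(T,206,151,276,185,.055))
    for c in (T,S):
        hh=hull(c,o[0],o[1],cs);print(' pred',hh.min(0).round(1),hh.max(0).round(1))
E
```

```text
lid top plate [0.4393 0.2567 0.022 ] knob [0.437  0.2548 0.054 ]
lid scene knobtop [0.4428 0.2596 0.054 ] plate [0.4345 0.25   0.029 ]
jar top opening [ 0.398  -0.2097  0.089 ] body [ 0.4003 -0.207   0.055 ]
jar scene opening [ 0.4034 -0.211   0.089 ]
lid bbox [174 188] [194 208] area 308.0
lid bbox [202 166] [224 185] area 318.0
 pred [172.9 186.6] [196.1 209.4]
 pred [200.7 168.6] [225.3 186.6]
jar bbox [296 197] [320 221] area 467.5
jar bbox [299 204] [334 244] area 1083.5
 pred [293.7 195.2] [322.3 223.4]
 pred [296.6 206.7] [334.1 245. ]
```

>>> step_arm(
  deltas=[
    [[0, 0, -0.15, 0.04, -0.036, 0, 100], [0, 0, -0.3, 0.08, -0.072, 0, 100], [0, 0, -0.45, 0.12, -0.108, 0, 100], [0, 0, -0.6, 0.16, -0.144, 0, 100], [0, 0, -0.75, 0.2, -0.18, 0, 100], [0, 0, -0.9, 0.24, -0.215, 0, 100], [0, 0, -1.05, 0.28, -0.25, 0, 100], [0, 0, -1.2, 0.32, -0.287, 0, 100], [0, 0, -1.202, 0.347, -0.33, 0, 100], [0, 0, -1.202, 0.375, -0.373, 0, 100], [0, 0, -1.202, 0.402, -0.416, 0, 100], [0, 0, -1.202, 0.43, -0.459, 0, 100], [0, 0, -1.202, 0.444, -0.508, 0, 100], [0, 0, -1.202, 0.458, -0.557, 0, 100], [0, 0, -1.202, 0.472, -0.606, 0, 100], [0, 0, -1.202, 0.486, -0.655, 0, 100], [0, 0, -1.202, 0.501, -0.705, 0.044, 100], [0, 0, -1.202, 0.501, -0.705, 0.044, 100], [0, 0, -1.202, 0.501, -0.705, 0.044, 100], [0, 0, -1.202, 0.501, -0.705, 0.044, 100]],
  ],
)

```text
time: 2.7
ee_pos: [0.4394, 0.254, 0.2013]
eef_rot: [0.708, 0.706, 0.0, 0.001]
ft_force: [0.5, -0.1, 0.3]
width: 0.0867
grip_force: 0.0
```

Run:
```python
from h import *
s=readout.read_state(); print(s['time'],s['ee_pos'],s['eef_rot'],s['joint_positions'].round(2),s['ft_force'])
grab('top','t1');grab('scene','s1')
a=[cv2.resize(cv2.imread(f'pics/{f}.png')[y:y+150,x:x+200],(400,300),interpolation=cv2.INTER_CUBIC) for f,x,y in(('t1',100,120),('s1',130,60))]
cv2.imwrite('pics/m1.png',np.hstack(a))
```

```text
2.7 [0.43940894 0.25404219 0.20126712] [7.07844907e-01 7.06367516e-01 3.31401337e-04 6.40585214e-04] [ 0.25  0.21 -0.96  1.79  0.19  1.23 -0.76] [ 0.50943983 -0.11395548  0.3350942 ]
```

View pics/m1.png

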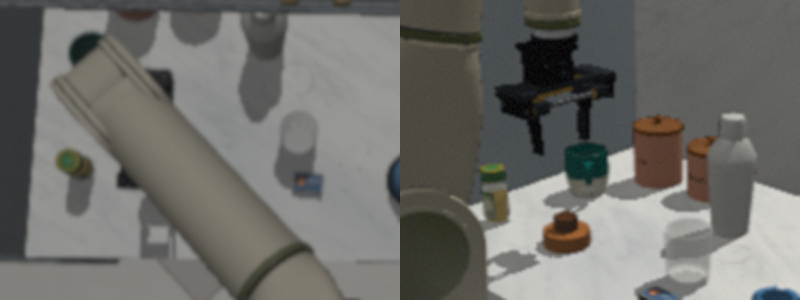

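The gripper is directly over the lid and the space around it is clear. I'll descend until the fingertips are about 4 mm above the plate, then grip.

>>> step_arm(
  deltas=[
    [[0, 0, 0, 0, 0, 0.03, 100], [0, 0, 0, 0, 0, 0.07, 100], [0, 0, 0, 0, 0, 0.11, 100], [0, 0, 0, 0, 0, 0.13, 100], [0, 0, 0, 0, 0, 0.14, 100], [0, 0, 0, 0, 0, 0.145, 100], [0, 0, 0, 0, 0, 0.145, 70], [0, 0, 0, 0, 0, 0.145, 60], [0, 0, 0, 0, 0, 0.145, 50], [0, 0, 0, 0, 0, 0.145, 40], [0, 0, 0, 0, 0, 0.145, 30], [0, 0, 0, 0, 0, 0.145, 20], [0, 0, 0, 0, 0, 0.145, 20], [0, 0, 0, 0, 0, 0.145, 20]],
  ],
  squeeze=40,
)

```text
time: 4.55
ee_pos: [0.4386, 0.2553, 0.0556]
eef_rot: [0.707, 0.707, 0.0, 0.0]
ft_force: [0.3, -0.7, 2.0]
width: 0.0412
grip_force: 40.0
```

>>> step_arm(
  deltas=[
    [[0, 0, 0, 0, 0, -0.02, 20], [0, 0, 0, 0, 0, -0.06, 20], [0, 0, 0, 0, 0, -0.11, 20], [0, 0, 0, 0, 0, -0.155, 20], [0, 0, 0, -0.02, 0.002, -0.165, 20], [0, 0, 0, -0.06, 0.004, -0.165, 20], [0, 0, 0, -0.1, 0.006, -0.165, 20], [0, 0, 0, -0.14, 0.008, -0.165, 20], [0, 0, 0, -0.18, 0.01, -0.165, 20], [0, 0, 0, -0.22, 0.012, -0.165, 20], [0, 0, 0, -0.26, 0.01, -0.165, 20], [0, 0, 0, -0.3, 0, -0.165, 20], [0, 0, 0, -0.34, -0.01, -0.165, 20], [0, 0, 0, -0.38, -0.02, -0.165, 20], [0, 0, 0, -0.42, -0.03, -0.165, 20], [0, 0, 0, -0.45, -0.035, -0.165, 20], [0, 0, 0, -0.464, -0.038, -0.165, 20], [0, 0, 0, -0.464, -0.038, -0.165, 20], [0, 0, 0, -0.464, -0.038, -0.165, 20], [0, 0, 0, -0.464, -0.038, -0.165, 20]],
  ],
)

```text
time: 7.05
ee_pos: [0.4009, -0.2076, 0.2207]
eef_rot: [0.706, 0.708, 0.0, 0.0]
ft_force: [-0.1, -0.1, -0.6]
width: 0.0413
grip_force: 40.0
```

Run:
```python
from h import *
s=readout.read_state(); print(s['time'],s['ee_pos'],s['joint_positions'].round(2),s['width'])
c=grab('scene','s2')
x,y=270,115
i=cv2.imread('pics/s2.png')
cv2.imwrite('pics/m2.png',cv2.resize(i[y:y+130,x:x+100],(461,600),interpolation=cv2.INTER_CUBIC))
# jar silhouette fit: unobstructed first pictures
from scipy.optimize import least_squares
T=cams.camera('top')
for f,c2,box in (('top0',T,(280,180,335,235)),('scene0',c,(285,195,350,250))):
    h=cv2.cvtColor(cv2.imread(f'pics/{f}.png'),cv2.COLOR_BGR2HSV); m=(h[...,0]>95)&(h[...,0]<122)&(h[...,1]>70)
    x0,y0,x1,y1=box
    for v in range(y0,y1,2):
        w=np.where(m[v,x0:x1])[0]
        if len(w)>3: print(f,v,w.min()+x0,w.max()+x0)
```

```text
7.05 [ 0.40087532 -0.20764267  0.22068185] [ 0.9  -0.01 -0.51  1.9  -0.01  1.25  0.39] 0.041266001545909606
top0 198 301 315
top0 200 299 317
top0 202 297 319
top0 204 296 320
top0 206 296 320
top0 208 295 320
top0 210 295 320
top0 212 295 320
top0 214 296 319
top0 216 297 318
top0 218 299 317
top0 220 301 315
top0 222 306 309
scene0 205 309 325
scene0 207 307 328
scene0 209 306 329
scene0 211 306 329
scene0 213 306 329
scene0 215 304 330
scene0 217 302 332
scene0 219 301 333
scene0 221 301 333
scene0 223 301 334
scene0 225 301 334
scene0 227 301 333
scene0 229 300 333
scene0 231 299 333
scene0 233 298 334
scene0 235 299 335
scene0 237 300 334
scene0 239 302 333
scene0 241 305 330
scene0 243 311 326
```

View pics/m2.png

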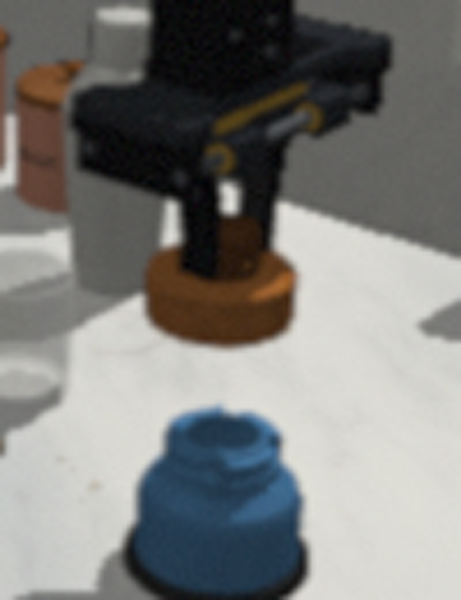

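The lid hangs level over the jar: skirt centre column is about 221, neck centre about 224. I'll fit the outlines to get the offset.

```bash
cat > fit.py <<'E'
from h import *
from scipy.optimize import minimize
K=8
def render(c,parts,box):
    x0,y0,x1,y1=box; m=np.zeros(((y1-y0)*K,(x1-x0)*K),np.uint8)
    for cs in parts:
        p=np.vstack([proj(c,q) for q in cs]); p=(p+.5-[x0,y0])*K-.5
        cv2.fillConvexPoly(m,cv2.convexHull((p*16).round().astype(np.int32)),255,shift=4)
    return cv2.GaussianBlur(cv2.resize(m,(x1-x0,y1-y0),interpolation=cv2.INTER_AREA).astype(float)/255,(0,0),.6)
def jarparts(x,y,zl): return [[circ(x,y,zl,.049),circ(x,y,.058,.049),circ(x,y,.065,.044)],[circ(x,y,.065,.0335),circ(x,y,.087,.0335)]]
def lidparts(x,y,z): return [[circ(x,y,z,.0415),circ(x,y,z+.029,.0415)]]
def soft(img,kind):
    f=img.astype(float)
    d=(f[...,2]-f[...,0]) if kind=='jar' else (f[...,0]-f[...,2])
    return d
def fit(c,img,kind,parts,p0,box):
    x0,y0,x1,y1=box; d=soft(img,kind)[y0:y1,x0:x1]; d=np.clip((d-8)/27,0,1)
    cost=lambda p: ((render(c,parts(p),box)-d)**2).sum()
    s=minimize(cost,p0,method='Nelder-Mead',options=dict(initial_simplex=np.array([p0]+[np.array(p0)+.006*e for e in np.eye(len(p0))]),xatol=1e-5,fatol=1e-4))
    return s.x.round(4),round(s.fun,1)
E
python3 - <<'E'
from fit import *
T=cams.camera('top');S=cams.camera('scene')
rd=lambda f: cv2.cvtColor(cv2.imread(f'pics/{f}.png'),cv2.COLOR_BGR2RGB)
J=lambda p: jarparts(p[0],p[1],.012)
for c,f,b in((T,'top0',(285,185,335,232)),(S,'scene0',(290,198,345,250))): 
    print(f,fit(c,rd(f),'jar',J,[.4,-.209],b), fit(c,rd(f),'jar',lambda p: jarparts(*p),[.4,-.209,.012],b))
z=.2207-.0556
print('lid now',fit(S,rd('s2'),'lid',lambda p: lidparts(p[0],p[1],z),[.4,-.2076],(298,165,338,192)))
print('lid0 top',fit(T,rd('top0'),'lid',lambda p: lidparts(p[0],p[1],0),[.438,.255],(165,180,205,218)))
print('lid0 scene',fit(S,rd('scene0'),'lid',lambda p: lidparts(p[0],p[1],0),[.438,.255],(195,163,232,192)))
print('ring top0')
E
```

```text
top0 (array([ 0.4038, -0.2077]), np.float64(52.5)) (array([ 0.4014, -0.2054,  0.058 ]), np.float64(22.4))
scene0 (array([ 0.4016, -0.2122]), np.float64(40.3)) (array([ 0.4011, -0.2126,  0.0127]), np.float64(39.9))
lid now (array([ 0.3991, -0.2058]), np.float64(86.1))
lid0 top (array([0.4406, 0.2588]), np.float64(18.8))
lid0 scene (array([0.442 , 0.2605]), np.float64(40.3))
ring top0
```

>>> step_arm(
  deltas=[
    [[0, 0, 0, -0.001, 0, 0.02, 20], [0, 0, 0, -0.002, 0, 0.04, 20], [0, 0, 0, -0.003, 0.001, 0.055, 20], [0, 0, 0, -0.003, 0.001, 0.06, 20], [0, 0, 0, -0.003, 0.001, 0.06, 20], [0, 0, 0, -0.003, 0.001, 0.06, 20]],
  ],
)

```text
time: 8.0
ee_pos: [0.4019, -0.2119, 0.1612]
eef_rot: [0.707, 0.707, 0.0, 0.001]
ft_force: [0.0, 0.2, -1.4]
width: 0.0411
grip_force: 40.0
```

Run:
```python
from fit import *
s=readout.read_state(); print(s['ee_pos'],s['ft_force'])
S=grab('scene','s3');T=grab('top','t3')
a=cv2.imread('pics/s3.png')[165:255,275:365]; b=cv2.imread('pics/t3.png')[175:235,270:350]
cv2.imwrite('pics/m3.png',np.hstack([cv2.resize(a,(400,400),interpolation=cv2.INTER_CUBIC),cv2.resize(b,(400,400),interpolation=cv2.INTER_CUBIC)]))
z=s['ee_pos'][2]-.0556
img=S['img']; print(proj(S,[[s['ee_pos'][0],s['ee_pos'][1],z+d] for d in(0,.029,.054)]).round(1), proj(S,[[.4,-.21,h] for h in (0,.065,.089)]).round(1))
for v in range(176,250,2):
    f=img[v].astype(int); br=np.where((f[:,0]-f[:,2]>18))[0]; bl=np.where(f[:,2]-f[:,0]>18)[0]
    br=br[(br>290)&(br<345)]; bl=bl[(bl>285)&(bl<350)]
    print(v,(br.min(),br.max(),len(br)) if len(br) else '',(bl.min(),bl.max(),len(bl)) if len(bl) else '')
```

```text
[ 0.40188344 -0.21192333  0.16120179] [ 0.0155456   0.18171307 -1.36161412]
[[318.3 203.1]
 [318.9 193.3]
 [319.5 184.7]] [[315.2 236.6]
 [316.5 216.3]
 [317.  208.5]]
176  
178  
180  
182  
184 (np.int64(318), np.int64(324), 7) 
186 (np.int64(318), np.int64(326), 9) 
188 (np.int64(307), np.int64(326), 11) 
190 (np.int64(305), np.int64(329), 17) 
192 (np.int64(303), np.int64(332), 22) 
194 (np.int64(303), np.int64(333), 23) 
196 (np.int64(302), np.int64(334), 31) 
198 (np.int64(302), np.int64(333), 32) 
200 (np.int64(302), np.int64(333), 32) 
202 (np.int64(302), np.int64(333), 32) 
204 (np.int64(303), np.int64(333), 31) 
206 (np.int64(304), np.int64(332), 29) 
208 (np.int64(307), np.int64(329), 23) 
210 (np.int64(313), np.int64(325), 13) (np.int64(306), np.int64(330), 7)
212  (np.int64(306), np.int64(330), 25)
214  (np.int64(304), np.int64(330), 27)
216  (np.int64(302), np.int64(332), 31)
218  (np.int64(301), np.int64(333), 33)
220  (np.int64(300), np.int64(334), 35)
222  (np.int64(300), np.int64(334), 35)
224  (np.int64(300), np.int64(334), 35)
226  (np.int64(300), np.int64(334), 35)
228  (np.int64(300), np.int64(334), 35)
230  (np.int64(299), np.int64(334), 36)
232  (np.int64(299), np.int64(334), 36)
234  (np.int64(299), np.int64(334), 36)
236  (np.int64(300), np.int64(334), 35)
238  (np.int64(302), np.int64(333), 32)
240  (np.int64(304), np.int64(330), 27)
242  (np.int64(309), np.int64(327), 19)
244  
246  
248
```

View pics/m3.png

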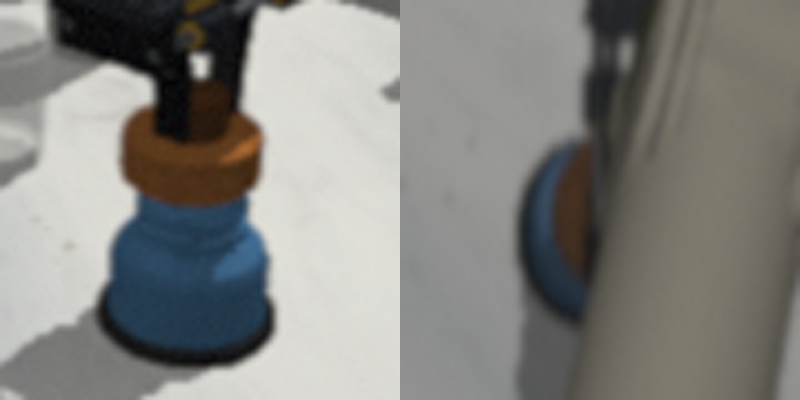

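Run:
```python
from fit import *
S=cams.camera('scene'); T=cams.camera('top')
rd=lambda f: cv2.cvtColor(cv2.imread(f'pics/{f}.png'),cv2.COLOR_BGR2RGB)
z=.1612-.0556
for dz in(-.002,0,.002):
  print('lid',dz,[fit(S,rd('s3'),'lid',lambda p: lidparts(p[0],p[1],z+dz),[.4,-.21],(295,y0,342,215)) for y0 in(195,198)])
print('lidz',fit(S,rd('s3'),'lid',lambda p: lidparts(*p),[.4,-.21,z],(295,196,342,215)))
i=rd('scene0')
print('jar neck',fit(S,i,'jar',lambda p: jarparts(p[0],p[1],.012),[.4,-.21],(295,200,342,215)),'body',fit(S,i,'jar',lambda p: jarparts(p[0],p[1],.012),[.4,-.21],(290,214,345,232)),'all',fit(S,i,'jar',lambda p: jarparts(p[0],p[1],.012),[.4,-.21],(290,200,345,232)))
# foot-ring outer in both views: dark-or-blue vs worktop is shadowed; column extents at top view
t=rd('top0'); print(t[209,285:300].tolist()); print(t[209,316:328].tolist()); print(t[190:202,308].tolist()); print(t[218:230,308].tolist())
print(proj(T,[[.4,-.21,h] for h in(0,.065,.089)]).round(1),proj(S,[[.41,-.21,.1],[.4,-.21,.1],[.4,-.2,.1]]).round(1))
```

```text
lid -0.002 [(array([ 0.4054, -0.2062]), np.float64(10.4)), (array([ 0.4052, -0.206 ]), np.float64(2.9))]
lid 0 [(array([ 0.4025, -0.2081]), np.float64(10.5)), (array([ 0.4023, -0.2078]), np.float64(3.0))]
lid 0.002 [(array([ 0.3996, -0.2099]), np.float64(10.7)), (array([ 0.3994, -0.2096]), np.float64(3.1))]
lidz (array([ 0.4018, -0.2085,  0.1061]), np.float64(5.0))
jar neck (array([ 0.4013, -0.2128]), np.float64(12.9)) body (array([ 0.3887, -0.2219]), np.float64(17.6)) all (array([ 0.4009, -0.2131]), np.float64(38.7))
[[144, 145, 143], [144, 144, 143], [145, 145, 144], [145, 146, 144], [145, 145, 144], [147, 147, 145], [144, 144, 142], [129, 129, 127], [88, 88, 87], [45, 47, 49], [32, 39, 46], [34, 46, 58], [42, 58, 74], [49, 68, 87], [52, 72, 92]]
[[49, 68, 86], [54, 74, 95], [56, 78, 101], [58, 80, 102], [59, 78, 98], [75, 86, 99], [109, 112, 116], [138, 138, 137], [150, 150, 147], [151, 151, 148], [151, 150, 147], [152, 150, 148]]
[[150, 150, 148], [150, 150, 148], [149, 149, 147], [148, 147, 146], [139, 139, 139], [113, 118, 122], [80, 93, 107], [62, 83, 104], [58, 80, 102], [56, 77, 98], [53, 74, 94], [48, 68, 86]]
[[37, 50, 64], [36, 49, 62], [36, 47, 58], [31, 41, 52], [29, 35, 42], [41, 41, 43], [62, 63, 63], [79, 79, 78], [86, 86, 85], [88, 88, 87], [88, 88, 88], [88, 89, 88]]
[[307.  210.8]
 [309.8 208.5]
 [310.9 207.5]] [[319.4 203.5]
 [317.2 204.9]
 [314.1 203.7]]
```

Compared in the same camera, the lid sits about 4–5 mm in +y and 1 mm in +x from the jar axis. I'll correct that and lower it gently.

>>> step_arm(
  deltas=[
    [[0, 0, 0, -0.002, -0.0005, 0, 20], [0, 0, 0, -0.004, -0.001, 0.003, 20], [0, 0, 0, -0.004, -0.001, 0.008, 20], [0, 0, 0, -0.004, -0.001, 0.013, 20], [0, 0, 0, -0.004, -0.001, 0.017, 20], [0, 0, 0, -0.004, -0.001, 0.02, 20], [0, 0, 0, -0.004, -0.001, 0.022, 20], [0, 0, 0, -0.004, -0.001, 0.022, 20]],
  ],
)

```text
time: 9.2
ee_pos: [0.4012, -0.2155, 0.1387]
eef_rot: [0.707, 0.707, 0.001, 0.0]
ft_force: [3.5, 1.6, -1.5]
width: 0.0408
grip_force: 40.0
```

>>> step_arm(
  deltas=[
    [[0, 0, 0, 0, 0, 0.0015, 20], [0, 0, 0, 0, 0, 0.003, 20], [0, 0, 0, 0, 0, 0.0045, 20], [0, 0, 0, 0, 0, 0.0045, 20]],
  ],
)

```text
time: 9.7
ee_pos: [0.4018, -0.216, 0.1352]
eef_rot: [0.707, 0.707, 0.001, 0.001]
ft_force: [2.9, 1.4, 8.6]
width: 0.0411
grip_force: 40.0
```

Upward contact at lid origin ≈ 79.6 mm means the lid is riding on the ramps. I'll release it.

>>> step_arm(
  deltas=[
    [[0, 0, 0, 0, 0, 0, 40], [0, 0, 0, 0, 0, 0, 60], [0, 0, 0, 0, 0, 0, 90], [0, 0, 0, 0, 0, -0.001, 90], [0, 0, 0, 0, 0, -0.002, 90], [0, 0, 0, 0.002, 0, -0.002, 90], [0, 0, 0, 0.0035, 0, -0.002, 90], [0, 0, 0, 0.0035, 0, -0.002, 90]],
  ],
)

```text
time: 10.7
ee_pos: [0.4005, -0.2121, 0.1361]
eef_rot: [0.707, 0.707, -0.0, 0.0]
ft_force: [-0.3, -0.7, -0.3]
width: 0.0781
grip_force: 0.0
```

Run:
```python
from fit import *
s=readout.read_state(); print(s['ee_pos'],s['joint_positions'].round(2),s['ft_force'],s['width'])
S=grab('scene','s4')
cv2.imwrite('pics/m4.png',cv2.resize(S['img'][165:255,275:365,::-1],(500,500),interpolation=cv2.INTER_CUBIC))
for z in(.0685,.079,.083): print(z,fit(S,S['img'],'lid',lambda p: lidparts(p[0],p[1],z),[.4,-.21],(295,204,342,225)))
```

```text
[ 0.40051298 -0.21211194  0.1360553 ] [ 0.89  0.08 -0.52  2.01  0.05  1.06  0.35] [-0.34348996 -0.70855973 -0.2743343 ] 0.07811115517828249
0.0685 (array([ 0.4164, -0.2023]), np.float64(30.8))
0.079 (array([ 0.4022, -0.2116]), np.float64(30.8))
0.083 (array([ 0.3969, -0.2153]), np.float64(31.1))
```

View pics/m4.png

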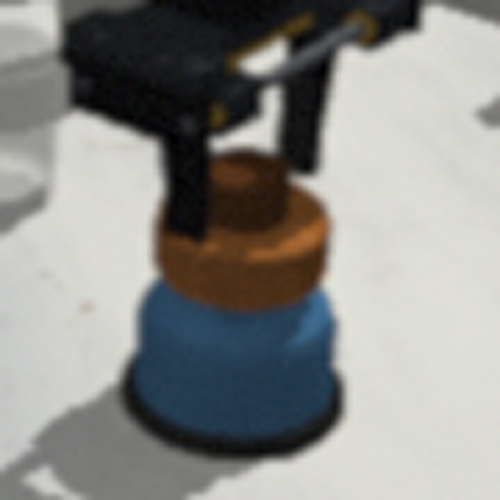

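The lid sits level on the neck and is released; the fit gives (0.402,-0.212) at 79 mm, on the jar's axis. I'll regrip at 20 N and turn it back.

>>> step_arm(
  deltas=[
    [[0, 0, 0, 0, 0, 0.001, 60], [0, 0, 0, 0, 0, 0.001, 45], [0, 0, 0, 0, 0, 0.001, 30], [0, 0, 0, 0, 0, 0.001, 20], [0, 0, 0, 0, 0, 0.001, 20], [0, 0, 0, 0, 0, 0.001, 20], [0, 0, 0, 0, 0, 0.001, 20], [0, 0, -0.12, 0, 0, 0.001, 20], [0, 0, -0.24, 0, 0, 0.001, 20], [0, 0, -0.36, 0, 0, 0.001, 20], [0, 0, -0.48, 0, 0, 0.001, 20], [0, 0, -0.6, 0, 0, 0.001, 20]],
  ],
  squeeze=20,
)

```text
time: 12.25
ee_pos: [0.4016, -0.2121, 0.1354]
eef_rot: [0.465, 0.885, 0.001, 0.001]
ft_force: [6.5, 2.2, 0.8]
width: 0.0413
grip_force: 20.0
```

Run:
```python
from h import *
s=readout.read_state(); print(s['ee_pos'],s['joint_positions'].round(2),s['ft_force'],s['torque'],s['width'])
```

```text
[ 0.40160472 -0.2121335   0.13541158] [ 0.92  0.09 -0.55  2.    0.05  1.06  0.95] [6.45286797 2.15883214 0.83696355] [ 0.61306626 -1.72954752 -0.15056139] 0.04125993674261114
```

>>> step_arm(
  deltas=[
    [[0, 0, -0.12, -0.0008, 0.0012, 0, 20], [0, 0, -0.24, -0.0008, 0.0012, 0, 20], [0, 0, -0.36, -0.0008, 0.0012, 0, 20], [0, 0, -0.48, -0.0008, 0.0012, 0, 20]],
  ],
)

```text
time: 12.75
ee_pos: [0.4025, -0.2136, 0.1361]
eef_rot: [0.242, 0.97, -0.001, 0.001]
ft_force: [-3.1, -3.0, 9.8]
width: 0.0422
grip_force: 20.4
```

Run:
```python
from h import *
s=readout.read_state(); print(s['ee_pos'],s['joint_positions'].round(2),s['ft_force'],s['torque'],s['width'])
```

```text
[ 0.40247053 -0.21356112  0.13614982] [ 0.94  0.09 -0.57  2.    0.06  1.06  1.42] [-3.06786196 -3.00993795  9.82234808] [-0.73838428  0.26634533 -0.45020679] 0.0421996948252964
```

Torque −0.45 Nm and upward force suggest the pins have met a rib. I'll turn slightly more, ease back, and release to let the lid drop.

>>> step_arm(
  deltas=[
    [[0, 0, -0.1, 0, 0, 0, 20], [0, 0, -0.2, 0, 0, 0, 20], [0, 0, -0.3, 0, 0, 0, 20], [0, 0, -0.3, 0, 0, 0, 20]],
  ],
)

```text
time: 13.25
ee_pos: [0.4019, -0.2143, 0.1361]
eef_rot: [0.096, 0.995, -0.001, 0.001]
ft_force: [-3.4, -5.4, 10.2]
width: 0.0416
grip_force: 20.9
```

Run:
```python
from h import *
s=readout.read_state(); print(s['ee_pos'],s['joint_positions'].round(2),s['ft_force'],s['torque'],s['width'])
```

```text
[ 0.40186581 -0.21432241  0.13612656] [ 0.96  0.09 -0.59  2.    0.06  1.06  1.72] [-3.38216338 -5.40999386 10.15341412] [-0.99616399  0.55095596 -0.40590316] 0.04162736596645617
```

>>> step_arm(
  deltas=[
    [[0, 0, -0.3, 0, 0, 0, 40], [0, 0, -0.3, 0, 0, 0, 60], [0, 0, -0.3, 0, 0, 0, 80], [0, 0, -0.3, 0, 0, 0, 90], [0, 0, -0.3, 0, 0, 0, 90]],
  ],
)

```text
time: 13.88
ee_pos: [0.4019, -0.2122, 0.135]
eef_rot: [-0.054, 0.999, 0.0, -0.0]
ft_force: [0.2, 0.2, -1.0]
width: 0.0731
grip_force: 0.0
```

Run:
```python
from fit import *
s=readout.read_state(); print(s['ee_pos'],s['ft_force'],s['eef_rot'])
S=grab('scene','s5')
cv2.imwrite('pics/m5.png',cv2.resize(S['img'][165:255,275:365,::-1],(500,500),interpolation=cv2.INTER_CUBIC))
print(fit(S,S['img'],'lid',lambda p: lidparts(.402,-.212,p[0]),[.079],(295,204,342,230)))
```

```text
[ 0.40187002 -0.21220105  0.13497515] [ 0.16982182  0.18533349 -0.99198691] [-5.38820130e-02  9.98547305e-01  2.71850211e-05 -8.80701699e-05]
(array([0.081]), np.float64(17.5))
```

View pics/m5.png

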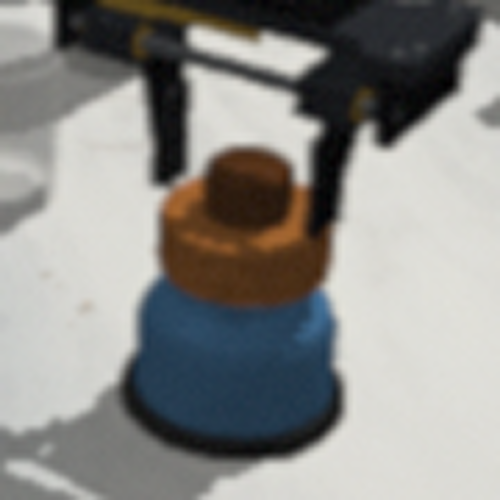

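The lid is level but has not dropped; the fit gives about 80 mm. I'll rewind the wrist while open, check the height bias and then turn back again with a slight downward push.

>>> step_arm(
  deltas=[
    [[0, 0, 0.15, 0, 0, 0, 90], [0, 0, 0.3, 0, 0, 0, 90], [0, 0, 0.45, 0, 0, 0, 90], [0, 0, 0.6, 0, 0, 0, 90], [0, 0, 0.75, 0, 0, 0, 90], [0, 0, 0.9, 0, 0, 0, 90], [0, 0, 1.05, 0, 0, 0, 90], [0, 0, 1.2, 0, 0, 0, 90], [0, 0, 1.35, 0, 0, 0, 90], [0, 0, 1.5, 0, 0, 0, 90], [0, 0, 1.65, 0, 0, 0, 90], [0, 0, 1.65, 0, 0, 0, 90]],
  ],
)

```text
time: 15.42
ee_pos: [0.402, -0.2122, 0.1351]
eef_rot: [0.696, 0.718, -0.0, 0.0]
ft_force: [-0.3, 0.1, 0.3]
width: 0.0785
grip_force: 0.0
```

Run:
```python
from fit import *
s=readout.read_state(); print(s['time'],s['ee_pos'],s['ft_force'],s['eef_rot'],s['joint_positions'].round(2))
S=grab('scene','s6')
rd=lambda f: cv2.cvtColor(cv2.imread(f'pics/{f}.png'),cv2.COLOR_BGR2RGB)
for f in('s4','s5','s6'):
    print(f,fit(S,rd(f),'lid',lambda p: lidparts(.402,-.212,p[0]),[.079],(295,208,342,230)),fit(S,rd(f),'lid',lambda p: lidparts(*p),[.402,-.212,.079],(295,206,342,230)))
```

```text
15.425 [ 0.40198848 -0.21219479  0.13505348] [-0.28961085  0.13074079  0.2758861 ] [ 6.96232435e-01  7.17816406e-01 -9.26558286e-06  5.01790768e-05] [ 0.89  0.09 -0.52  2.    0.05  1.06  0.38]
s4 (array([0.0793]), np.float64(5.2)) (array([ 0.4043, -0.2103,  0.0775]), np.float64(13.4))
s5 (array([0.081]), np.float64(6.7)) (array([ 0.4062, -0.2114,  0.0786]), np.float64(5.5))
s6 (array([0.081]), np.float64(7.6)) (array([ 0.4193, -0.2026,  0.0687]), np.float64(14.3))
```

It now sits about 1.7 mm higher than before, so it is likely on the ribs' ridges, which turning back clears. I'll regrip with a light downward push.

>>> step_arm(
  deltas=[
    [[0, 0, 0, 0, 0, 0, 60], [0, 0, 0, 0, 0, 0, 40], [0, 0, 0, 0, 0, 0, 25], [0, 0, 0, 0, 0, 0, 15], [0, 0, 0, 0, 0, 0, 15], [0, 0, 0, 0, 0, 0, 15], [0, 0, -0.1, 0, 0, 0.001, 15], [0, 0, -0.2, 0, 0, 0.001, 15]],
  ],
  squeeze=25,
)

```text
time: 16.48
ee_pos: [0.4025, -0.2122, 0.1349]
eef_rot: [0.62, 0.785, 0.0, 0.001]
ft_force: [1.8, 2.4, 5.6]
width: 0.0411
grip_force: 25.0
```

```bash
cat > st.py <<'E'
from h import *
s=readout.read_state(); q=s['eef_rot']; print(s['time'],s['ee_pos'].round(4),s['ft_force'].round(1),s['torque'].round(2),'yaw',2*np.arctan2(q[1],q[0]),'j7',s['joint_positions'][6],s['width'])
E
python3 st.py
```

```text
16.475 [ 0.4025 -0.2122  0.1349] [1.8 2.4 5.6] [ 0.46 -0.54 -0.19] yaw 1.8039324594177695 j7 0.5781229010128932 0.041082611565392
```

>>> step_arm(
  deltas=[
    [[0, 0, -0.1, 0, 0, 0.0005, 15], [0, 0, -0.2, 0, 0, 0.0005, 15], [0, 0, -0.3, 0, 0, 0.0005, 15]],
  ],
)

```text
time: 16.85
ee_pos: [0.4028, -0.2124, 0.1347]
eef_rot: [0.496, 0.868, 0.0, 0.001]
ft_force: [-0.7, 4.0, 13.8]
width: 0.0411
grip_force: 25.0
```

```bash
python3 st.py
```

```text
16.85 [ 0.4028 -0.2124  0.1347] [-0.7  4.  13.8] [ 0.9   0.12 -0.44] yaw 2.1037365757201414 j7 0.8761404530728913 0.041110241006598956
```

>>> step_arm(
  deltas=[
    [[0, 0, -0.1, 0, 0, -0.0005, 15], [0, 0, -0.2, 0, 0, -0.0005, 15], [0, 0, -0.3, 0, 0, -0.0005, 15]],
  ],
)

```text
time: 17.23
ee_pos: [0.4026, -0.2123, 0.1349]
eef_rot: [0.361, 0.933, -0.0, 0.001]
ft_force: [2.2, 3.5, 7.3]
width: 0.0412
grip_force: 25.0
```

```bash
python3 st.py
```

```text
17.225 [ 0.4026 -0.2123  0.1349] [2.2 3.5 7.3] [ 0.53 -0.58 -0.23] yaw 2.4038499958937676 j7 1.1748814041402862 0.0411729832804715
```

>>> step_arm(
  deltas=[
    [[0, 0, -0.1, 0, 0, 0, 15], [0, 0, -0.2, 0, 0, 0, 15], [0, 0, -0.3, 0, 0, 0, 15]],
  ],
)

```text
time: 17.6
ee_pos: [0.4024, -0.2123, 0.1343]
eef_rot: [0.217, 0.976, -0.0, 0.001]
ft_force: [4.9, 0.7, -1.2]
width: 0.0409
grip_force: 25.0
```

```bash
python3 st.py
```

```text
17.6 [ 0.4024 -0.2123  0.1343] [ 4.9  0.7 -1.2] [ 0.48 -1.33 -0.14] yaw 2.7041064881142645 j7 1.4733320377559296 0.04092039049251903
```

The upward support has gone and the arm now carries the lid's weight, so the pins are over the gaps. I'll release it here.

>>> step_arm(
  deltas=[
    [[0, 0, 0, 0, 0, 0, 50], [0, 0, 0, 0, 0, 0, 60], [0, 0, 0, 0, 0, 0, 80], [0, 0, 0, 0, 0, 0, 80]],
  ],
)

```text
time: 18.1
ee_pos: [0.4018, -0.2124, 0.134]
eef_rot: [0.219, 0.976, -0.0, -0.0]
ft_force: [-0.8, 0.0, -0.8]
width: 0.0638
grip_force: 0.0
```

```bash
python3 st.py
python3 - <<'E'
from fit import *
S=grab('scene','s7')
print(fit(S,S['img'],'lid',lambda p: lidparts(.402,-.212,p[0]),[.075],(295,208,342,234)))
E
```

```text
18.1 [ 0.4018 -0.2124  0.134 ] [-0.8  0.  -0.8] [ 0.07 -0.14 -0.01] yaw 2.7000378409074584 j7 1.4695193607155612 0.06383141102631434
(array([0.0712]), np.float64(9.3))
```

It dropped; the fit gives about 70 mm. I'll follow it down, grip, jog back slightly, and start screwing forward.

>>> step_arm(
  deltas=[
    [[0, 0, 0, 0, 0, 0.005, 80], [0, 0, 0, 0, 0, 0.0095, 80], [0, 0, 0, 0, 0, 0.0095, 50], [0, 0, 0, 0, 0, 0.0095, 30], [0, 0, 0, 0, 0, 0.0095, 15], [0, 0, 0, 0, 0, 0.0095, 15], [0, 0, -0.06, 0, 0, 0.0105, 15], [0, 0, 0, 0, 0, 0.011, 15], [0, 0, 0.1, 0, 0, 0.011, 15], [0, 0, 0.2, 0, 0, 0.011, 15]],
  ],
  squeeze=25,
)

```text
time: 19.4
ee_pos: [0.403, -0.212, 0.1242]
eef_rot: [0.316, 0.949, -0.0, 0.001]
ft_force: [0.8, 3.1, 7.8]
width: 0.0412
grip_force: 25.0
```

```bash
python3 st.py
```

```text
19.4 [ 0.403  -0.212   0.1242] [0.8 3.1 7.8] [ 0.83 -0.29  0.24] yaw 2.498653764234973 j7 1.2597902166000507 0.04119075613301465
```

>>> step_arm(
  deltas=[
    [[0, 0, 0.12, 0, 0, 0.0004, 15], [0, 0, 0.24, 0, 0, 0.0007, 15], [0, 0, 0.36, 0, 0, 0.0011, 15], [0, 0, 0.48, 0, 0, 0.0014, 15]],
  ],
)

```text
time: 19.9
ee_pos: [0.4031, -0.2107, 0.1224]
eef_rot: [0.532, 0.847, 0.001, 0.0]
ft_force: [1.7, 8.8, 8.1]
width: 0.0413
grip_force: 25.0
```

```bash
python3 st.py
python3 - <<'E'
from fit import *
S=grab('scene','s8')
print(fit(S,S['img'],'lid',lambda p: lidparts(.402,-.212,p[0]),[.075],(295,208,342,234)))
E
```

```text
19.9 [ 0.4031 -0.2107  0.1224] [1.7 8.8 8.1] [ 1.82 -0.4   0.27] yaw 2.018780716549627 j7 0.7817328144900997 0.04133541626940615
(array([0.0681]), np.float64(21.1))
```

>>> step_arm(
  deltas=[
    [[0, 0, 0.12, 0.001, 0.0005, 0.0004, 15], [0, 0, 0.24, 0.001, 0.0005, 0.0007, 15], [0, 0, 0.36, 0.001, 0.0005, 0.0011, 15], [0, 0, 0.48, 0.001, 0.0005, 0.0014, 15]],
  ],
)

```text
time: 20.45
ee_pos: [0.4045, -0.2102, 0.1217]
eef_rot: [0.718, 0.696, 0.002, 0.002]
ft_force: [6.0, 7.2, 9.3]
width: 0.0413
grip_force: 25.0
```

```bash
python3 st.py
```

```text
20.45 [ 0.4045 -0.2102  0.1217] [6.  7.2 9.3] [ 1.44 -1.48  0.54] yaw 1.5391020740341526 j7 0.3025297883192525 0.041283021520569
```

>>> step_arm(
  deltas=[
    [[0, 0, 0.08, 0, 0, 0.0003, 15], [0, 0, 0.16, 0, 0, 0.0005, 15], [0, 0, 0.24, 0, 0, 0.0007, 15], [0, 0, 0.32, 0, 0, 0.0007, 15]],
  ],
  squeeze=35,
)

```text
time: 20.95
ee_pos: [0.4046, -0.2115, 0.1215]
eef_rot: [0.819, 0.573, 0.001, 0.003]
ft_force: [3.7, -1.5, 8.6]
width: 0.0412
grip_force: 35.0
```

```bash
python3 st.py
```

```text
20.95 [ 0.4046 -0.2115  0.1215] [ 3.7 -1.5  8.6] [-0.45 -0.93  0.97] yaw 1.2208113476568747 j7 -0.013917130680903469 0.04116363558364137
```

Torque rose to 0.97 Nm, so the lid is against its stop. I'll release it, lift clear and check.

>>> step_arm(
  deltas=[
    [[0, 0, 0, 0, 0, 0, 40], [0, 0, 0, 0, 0, 0, 70], [0, 0, 0, 0, 0, 0, 100], [0, 0, 0, 0, 0, -0.002, 100], [0, 0, 0, 0, 0, -0.02, 100], [0, 0, 0, 0, 0, -0.06, 100], [0, 0, 0, 0, 0, -0.1, 100], [0, 0, 0, 0, 0, -0.12, 100], [0, 0, 0, 0, 0, -0.12, 100]],
  ],
)

```text
time: 22.08
ee_pos: [0.4024, -0.2115, 0.2407]
eef_rot: [0.82, 0.573, 0.0, 0.001]
ft_force: [-0.7, 0.1, -0.9]
width: 0.0872
grip_force: 0.0
```

```bash
python3 st.py
python3 - <<'E'
from fit import *
S=grab('scene','s9')
cv2.imwrite('pics/m9.png',cv2.resize(S['img'][180:250,275:365,::-1],(720,560),interpolation=cv2.INTER_CUBIC))
rd=lambda f: cv2.cvtColor(cv2.imread(f'pics/{f}.png'),cv2.COLOR_BGR2RGB)
for f in('s4','s7','s9'):
  print(f,[fit(S,rd(f),'lid',lambda p: lidparts(x,y,p[0]),[.07],(295,y0,342,234)) for x,y in((.402,-.212),) for y0 in(205,208,212,215)])
E
```

```text
22.075 [ 0.4024 -0.2115  0.2407] [-0.7  0.1 -0.9] [-0.04 -0.1  -0.08] yaw 1.2204634815393658 j7 0.047422031376467784 0.08718002534740998
s4 [(array([0.0792]), np.float64(21.6)), (array([0.0793]), np.float64(5.2)), (array([0.0793]), np.float64(4.8)), (array([0.0792]), np.float64(4.3))]
s7 [(array([0.0712]), np.float64(33.2)), (array([0.0711]), np.float64(9.3)), (array([0.0712]), np.float64(4.9)), (array([0.0712]), np.float64(4.0))]
s9 [(array([0.0685]), np.float64(10.5)), (array([0.0685]), np.float64(7.1)), (array([0.0685]), np.float64(5.7)), (array([0.0685]), np.float64(5.2))]
```

View pics/m9.png

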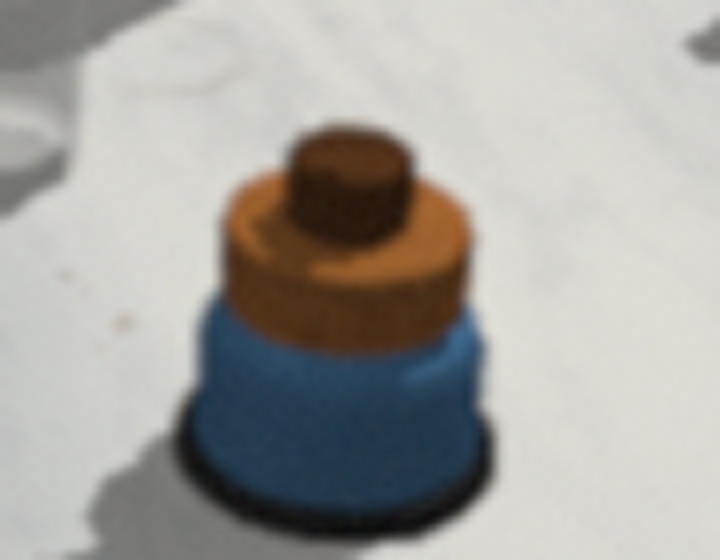

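The lid is level and sits 2.7 mm below the dropped position against 3.5 expected, which is within error but not conclusive. I'll regrip and check that it is really at the stop.

>>> step_arm(
  deltas=[
    [[0, 0, 0, 0, 0, 0.05, 100], [0, 0, 0, 0, 0, 0.1, 100], [0, 0, 0, 0, 0, 0.115, 100], [0, 0, 0, 0, 0, 0.1195, 100], [0, 0, 0, 0, 0, 0.1195, 60], [0, 0, 0, 0, 0, 0.1195, 40], [0, 0, 0, 0, 0, 0.1195, 25], [0, 0, 0, 0, 0, 0.1195, 15], [0, 0, 0, 0, 0, 0.1195, 15], [0, 0, 0, 0, 0, 0.1195, 15], [0, 0, 0.05, 0, 0, 0.1197, 15], [0, 0, 0.1, 0, 0, 0.12, 15]],
  ],
  squeeze=40,
)

```text
time: 23.62
ee_pos: [0.4041, -0.2113, 0.1205]
eef_rot: [0.847, 0.532, 0.001, 0.002]
ft_force: [6.7, 0.8, 3.1]
width: 0.0409
grip_force: 40.0
```

```bash
python3 st.py
```

```text
23.625 [ 0.4041 -0.2113  0.1205] [6.7 0.8 3.1] [ 0.25 -1.65  1.05] yaw 1.121330319431415 j7 -0.1126885092131227 0.04094814769409222
```

>>> step_arm(
  deltas=[
    [[0, 0, 0.05, 0.0006, 0.0013, 0, 15], [0, 0, 0.1, 0.0006, 0.0013, 0, 15], [0, 0, 0.15, 0.0006, 0.0013, 0, 15], [0, 0, 0.2, 0.0006, 0.0013, 0, 15]],
  ],
  squeeze=45,
)

```text
time: 24.12
ee_pos: [0.4042, -0.2112, 0.1204]
eef_rot: [0.896, 0.445, 0.0, 0.001]
ft_force: [-2.0, -3.1, 7.6]
width: 0.0409
grip_force: 45.0
```

```bash
python3 st.py
python3 - <<'E'
from fit import *
S=grab('scene','s10')
print([fit(S,S['img'],'lid',lambda p: lidparts(.402,-.212,p[0]),[.07],(295,y0,342,234)) for y0 in(212,215)])
E
```

```text
24.125 [ 0.4042 -0.2112  0.1204] [-2.  -3.1  7.6] [-0.64  0.45  1.31] yaw 0.9218426765958289 j7 -0.31333920236825796 0.040882248954752835
[(array([0.0685]), np.float64(4.9)), (array([0.0685]), np.float64(4.1))]
```

It slips against a hard stop with no further sinking. To check the height independently, I'll open and feel for the lid's top plate with the fingertips. At home that should be at TCP ≈ 0.116.

>>> step_arm(
  deltas=[
    [[0, 0, 0, 0, 0, 0, 40], [0, 0, 0, 0, 0, 0, 65], [0, 0, 0, 0, 0, 0.001, 65], [0, 0, 0, 0, 0, 0.002, 65], [0, 0, 0, 0, 0, 0.003, 65], [0, 0, 0, 0, 0, 0.0035, 65], [0, 0, 0, 0, 0, 0.0035, 65]],
  ],
)

```text
time: 25.05
ee_pos: [0.4034, -0.2113, 0.1165]
eef_rot: [0.896, 0.444, -0.0, 0.0]
ft_force: [-2.2, 0.9, 7.0]
width: 0.0563
grip_force: 3.4
```

```bash
python3 st.py
```

```text
25.05 [ 0.4034 -0.2113  0.1165] [-2.2  0.9  7. ] [0.19 0.6  0.04] yaw 0.9207379771173749 j7 -0.3154914267895844 0.05630756682582082
```

Contact comes at TCP 0.1165, so the plate is at about 94.5 mm and the lid origin at about 65.5 mm. The lid is home, so I'll retract.

>>> step_arm(
  deltas=[
    [[0, 0, 0, 0, 0, -0.002, 65], [0, 0, 0, 0, 0, -0.003, 90], [0, 0, 0, 0, 0, -0.003, 100], [0, 0, 0, 0, 0, -0.02, 100], [0, 0, 0, 0, 0, -0.06, 100], [0, 0, 0, 0, 0, -0.1, 100], [0, 0, 0, 0, 0, -0.12, 100], [0, 0, 0, 0, 0, -0.12, 100], [0, 0, 0, 0, 0, -0.12, 100]],
  ],
)

```text
time: 26.18
ee_pos: [0.403, -0.211, 0.2356]
eef_rot: [0.896, 0.444, -0.0, -0.0]
ft_force: [0.4, -0.1, 0.1]
width: 0.087
grip_force: 0.0
```

```bash
python3 st.py
python3 - <<'E'
from fit import *
S=grab('scene','s11')
print(fit(S,S['img'],'lid',lambda p: lidparts(.402,-.212,p[0]),[.07],(295,212,342,234)))
print(r.close_job())
E
```

```text
26.175 [ 0.403  -0.211   0.2356] [ 0.4 -0.1  0.1] [ 0.01 -0.04  0.02] yaw 0.9207834564705152 j7 -0.25647027637565195 0.08696990313406663
(array([0.0685]), np.float64(4.4))
the job is handed in; nothing more can be done
None
```

The lid is screwed against its stop and let go, and the job is handed in at about 26 s. A fingertip touch put its origin near 65.5 mm, though the camera fit, which read a few mm high by then, said 68.5 mm; no verdict came back.

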